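# Put the spare grinding wheels away in their tube

## Task

Put the two loose grinding wheels, the green one and the pink one, back into the white tube of the blue wheel case, on top of the grey one already there, so that all three lie flat in one stack; they chip easily, so let each go at the mouth of the tube instead of dropping it from a height. Then close the lid of the case fully, and leave everything else where it lies.

Things in the scene. Friction and masses are not known exactly. Their poses are not given: they have to be found in the camera images.
- case: Blue plastic wheel case, fixed to the bench: 150 (its x) by 230 (its y) by 50 mm high, walls 4, floor 5 mm; origin at the centre of its underside, z up. The lid's hinge runs along its y at the +x wall; the free side is -x. It is turned about a quarter turn, so the hinge is on the robot's left. Inside, lower than the rim: dividers, two steel flanges, a dressing stick, a mandrel.
- tube_mouth (a point): Centre of the mouth of the white upright storage tube in the case, level with the case's rim, 50 mm above the bench, at (-30, 62) mm in the case's x, y. Bore 52.5 mm, wall 4 mm, rim bevelled inward over its top 2.5 mm; a 14 mm wide finger slot down its +y and -y sides. Nothing near is higher except the open lid, hinged 105 mm away.
- tube_floor (a point): Centre of the tube's floor, 45 mm straight below the mouth; z up. Three stacked wheels fill 39 mm of it.
- green_wheel_center (a point): Centre (mid thickness) of the green grinding wheel: a flat ring, 50 mm diameter, 13 mm thick, 12.7 mm bore, about 55 g, its z along the axis. Lies flat on the bench; at least 38 mm free around it.
- pink_wheel_center (a point): Centre of the pink grinding wheel, same size; lies flat on the bench.
- grey_wheel_center (a point): Centre of the grey grinding wheel, same size; already lies flat on the tube's floor.
- green_wheel: The green wheel; origin at the centre of its underside.
- pink_wheel: The pink wheel; origin at the centre of its underside.
- grey_wheel: The grey wheel; origin at the centre of its underside.
- lid (a joint): Opening of the case's lid, rad: 0 = shut on the rim, about 1.5 to 1.9 at the start (upright or leaning back past upright), stop at 1.92. The lid stays wherever it is left (friction 0.13 N m, so about 1 to 2 N at its edge moves it).
- lid_hinge (a point): Middle of the hinge line, at (75, 0, 50.5) mm in the case frame.
- lid_edge (a point): Middle of the lid's free edge on its outer face (the top when shut), 150 mm from the hinge line. The lid is a clear panel in a blue frame, 150 by 230 mm, 8 mm thick; its inner face lies in the plane of the hinge. A 50 mm wide thumb tab sticks out 10 mm beyond the edge.
- felt_buff: White felt polishing wheel, 40 mm diameter, 18 mm thick, on the bench; not to be put away. Origin at the centre of its underside.
- dressing_stick: Dark abrasive dressing stick, 75 by 12 by 12 mm, in the case. Leave.
- mandrel: Small steel and brass mandrel, 57 mm long, in the case. Leave.
- hammer: Hammer on the bench. Leave.
- spanner: Steel spanner on the bench. Leave.
- screwdriver: Screwdriver with an orange handle on the bench. Leave.
- hex_key_set: Red folding hex key set, 105 by 28 by 20 mm, on the bench. Leave.
There are look-alikes about, which are no part of the job. Of the things that look like the pink_wheel, the middle-sized one is meant. What is shaped like the green_wheel but red is not meant.

How it is judged (in metres and radians):
On the way, in this order (a step that is already met when the one before it is completed fails the run):
1. green, pink and grey wheel lie flat in one stack in the tube, let go, while the lid is still open (horizontal distance between each of green_wheel_center, pink_wheel_center, grey_wheel_center and tube_floor below 0.004 m and z of green_wheel_center in the frame of tube_floor between 0.003 and 0.036 m and angle between the z axis of each of green_wheel, pink_wheel, grey_wheel and the z axis of case, either way round below 0.087 rad and contact force between each of green_wheel, pink_wheel, grey_wheel and the fingers below 0.1 N and linear speed of each of green_wheel, pink_wheel, grey_wheel below 0.03 m/s and z of pink_wheel_center in the frame of tube_floor between 0.003 and 0.036 m and z of grey_wheel_center in the frame of tube_floor between 0.003 and 0.036 m and value of joint lid above 0.8 rad), for 0.2 s.
2. the lid is shut (value of joint lid below 0.05 rad), for 0.2 s.
At the end, for the whole second after the job is handed in: The green, pink and grey wheels lie in the tube, each within 4 mm of its axis, flat within 5 degrees and with its centre less than 36 mm above the tube's floor, at rest and let go; the lid is shut within 0.05 rad (horizontal distance between each of green_wheel_center, pink_wheel_center, grey_wheel_center and tube_floor below 0.004 m and z of green_wheel_center in the frame of tube_floor between 0.003 and 0.036 m and angle between the z axis of each of green_wheel, pink_wheel, grey_wheel and the z axis of case, either way round below 0.087 rad and contact force between each of green_wheel, pink_wheel, grey_wheel and the fingers below 0.1 N and linear speed of each of green_wheel, pink_wheel, grey_wheel below 0.03 m/s and z of pink_wheel_center in the frame of tube_floor between 0.003 and 0.036 m and z of grey_wheel_center in the frame of tube_floor between 0.003 and 0.036 m and value of joint lid below 0.05 rad); the robot touches nothing.
It fails at once if a wheel is dropped into the tube from a height (it moves faster than 1.0 m/s over or in the tube) ((horizontal distance between green_wheel_center and tube_mouth below 0.025 m and linear speed of green_wheel above 1 m/s) or (horizontal distance between pink_wheel_center and tube_mouth below 0.025 m and linear speed of pink_wheel above 1 m/s) or (horizontal distance between grey_wheel_center and tube_mouth below 0.025 m and linear speed of grey_wheel above 1 m/s)).
It fails at once if another thing on the bench or in the case is moved more than 30 mm (distance of any of felt_buff, dressing_stick, mandrel, hammer, spanner, screwdriver, hex_key_set from where it was at the start of the episode above 0.03 m).
It also fails if it takes over 61 s, if anything falls off the work surface, if the arm or the gripper's body presses on something with over 40 N, if the wrist force passes 120 N, or if a joint passes its speed limit or range.

## Robot

A 6-joint arm with a two-finger parallel gripper is mounted at the origin on the work surface. World frame = base frame: x ahead of the robot, y to its left, z up, the work surface at z = 0. Lengths are in mm, angles in degrees, forces in N, time in s.
With the tool pointing down it reaches from about 300 to 875 mm from the base axis. Payload 6.4 kg.
Tool frame: the origin (TCP) lies at the very end of the fingers, on their centre line; the grasp point (between the pads) lies 19 mm behind it; z points along the fingers, y is the line along which they close (so a half turn about z gives the same grasp; the last joint's range is limited). The gripper opens to 85 mm and grips with 20 to 120 N. Pads are 22 mm wide; open, the fingers measure 114 mm over their backs; the gripper's body (76 mm by 85 mm) begins 54 mm behind the grasp point. The pads swing forward as they close: fully open they stand 13 mm farther back than shut.
Start: joints at [-11.82, 10.359, 92.074, -0, 77.567, -11.82], TCP at [575.014, 0.015, 231.288] pointing down, gripper open.
Joint ranges: [-171.53, 171.53], [-51.25, 118.39], [17.06, 147.69], [-65.23, 245.23], [0, 150.52], [-178.68, 178.68]. Speed limits (degrees/s): [147.25, 147.25, 172.46, 180, 180, 180].

## Interface

Orientations are given as a 3x3 rotation matrix whose columns are the frame's x, y, z axes.
In Python, from plant import manip gives the robot as it stands.
- The arm moves only by the shell command python3 -m handwheel 'ROWS' [FORCE]. ROWS is a JSON object of lists of equal length, an entry for each row: "rotation": the turn, a rotation vector about the tool's x, y, z in degrees, a list of three; "dp": the shift along the tool's x, y, z in mm, a list of three; "hand": the opening, from -1 (shut) to 1 (fully open). A call has 1 to 12 rows; each row shifts and turns the commanded pose from where the row before left it, along the tool's axes as they then stand; what a row does not reach is not made up. A row lasts 1/10 s, in which the tool goes at most 50 mm and 8.59 degrees, less where a joint would pass 70% of its speed; a pose out of reach is approached as far as the arm can. A call with a gripper value outside its range is refused whole. The fingers move at their own pace and stop on an object; FORCE is the grip in N (left out, the last holds). Time passes only in rows, so rows that do not move let the fingers close. It gives the time, the measured TCP pose, the force, the opening and the grip force at its end, in the units of the state.
- manip.sense(): the state, without advancing time (a new reading comes with each control period).
- manip.capture(name): name is "scene" or "side" or "wrist"; returns a dict with "img" (480x640x3 uint8, red, green, blue), "fx", "fy", "cx", "cy" (pixels), "R" (3x3) and "t" (3): a world point X has camera coordinates R X + t. Camera axes: x right, y down, z forward; pixel columns grow to the right and rows downward; lengths in mm; the calibration is good to about 2 mm. The wrist camera is an equidistant fisheye: a pixel r from the principal point sees the ray r / f radians off the axis. A picture is of the moment at which its call begins. There is no depth.
- manip.close_job(): hands the job in; it is judged then, once.
The state is a dict: "time_s": time; "joint_pos": joint angles; "dq": joint speeds; "tau": joint torques, N m; "position": TCP position; "eef_rot": TCP orientation; "contact_force": force on the tool from outside, world axes, zero at the start; "ft_torque": the same for the moment, N m; "finger_gap": finger opening in mm; "finger_force": force on a finger pad.
Only numpy, scipy, OpenCV 4.12 (cv2) and the standard library are available. Lean on these libraries where they do the work, as an engineer would, in place of code of your own. Each camera call takes 0.05 s, during which the arm holds its last target. There are 200 camera calls.

## Working session

There is one attempt and no reset: what is moved stays moved. The work goes in short steps, Python scripts to look and compute and a shell command to move; the robot and the scene stay as the last step left them, time stands still between calls to the robot, and variables do not carry over. Pictures are saved under pics/ and viewed, at most 10 in all, crops included, and the job is handed in when it is done.

```bash
ls; mkdir -p pics; python3 - <<'E'
from plant import manip
import cv2,pickle,numpy as np
d={}
for n in("scene","side","wrist"):
    c=manip.capture(n);d[n]=c;cv2.imwrite(f"pics/{n}0.png",c["img"][:,:,::-1])
    R=np.array(c["R"]);print(n,c["fx"],c["cx"],c["cy"],(-R.T@np.array(c["t"])).round(),R.round(3).tolist())
pickle.dump(d,open("c0.pkl","wb"))
s=manip.sense();print(s["time_s"],s["position"],np.array(s["eef_rot"]).round(3).tolist(),s["finger_gap"],s["contact_force"])
E
```

```text
pics
scene 493.8329260513735 310.9093904134395 241.43565779579018 [ 916.  526. 1119.] [[-0.846, 0.533, 0.002], [0.441, 0.702, -0.559], [-0.3, -0.472, -0.829]]
side 450.5010779907737 323.40542164162093 235.03637722447522 [  47. -589.  743.] [[0.713, -0.701, -0.01], [-0.48, -0.478, -0.736], [0.511, 0.529, -0.677]]
wrist 371.64829954431775 318.5553920918541 239.9078410568429 [574.  76. 373.] [[1.0, -0.0, -0.002], [0.0, -0.954, 0.3], [-0.002, -0.3, -0.954]]
0.15 [5.74586029e+02 8.80307689e-02 2.30597330e+02] [[0.0, 1.0, -0.001], [1.0, -0.0, 0.0], [0.0, -0.001, -1.0]] 85.53796948057482 [0.88287912 1.10670649 0.27288236]
```

View pics/scene0.png

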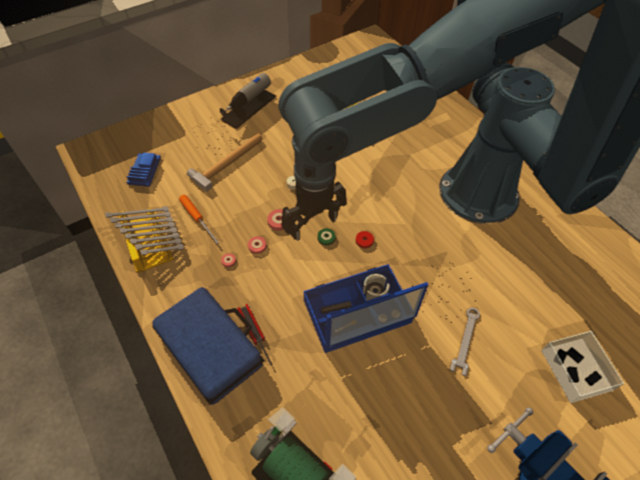

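View pics/side0.png

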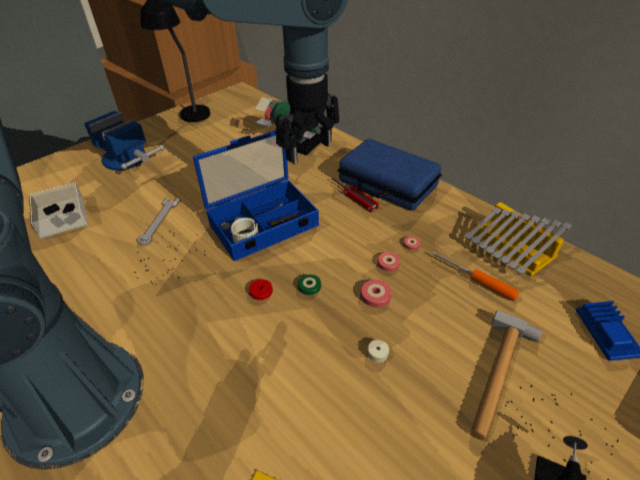

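Side view: pink discs at (377,292) large, (389,261) middle and (412,242) small, so the middle one is meant. The green wheel is at (310,284), with a red look-alike at (261,289). The white felt is at (378,351) and the tube mouth at (244,229). In the scene view the middle pink is at (257,243), green at (327,237) and the tube at (376,285).

```bash
cat > h.py <<'E'
import cv2,numpy as np
def ray(c,u,v):
    R=np.array(c["R"]);o=-R.T@np.array(c["t"])
    return o,R.T@np.array([(u-c["cx"])/c["fx"],(v-c["cy"])/c["fy"],1])
def onz(c,u,v,z):
    o,d=ray(c,u,v);return o+d*(z-o[2])/d[2]
def hsv(c): return cv2.cvtColor(np.ascontiguousarray(c["img"]),cv2.COLOR_RGB2HSV)
def blobs(m,amin=60):
    n,l,s,_=cv2.connectedComponentsWithStats(m.astype(np.uint8))
    out=[]
    for i in range(1,n):
        if s[i,4]>amin:
            k=(l==i).astype(np.uint8)
            ct=max(cv2.findContours(k,0,1)[0],key=cv2.contourArea)
            h=cv2.convexHull(ct);M=cv2.moments(h)
            if M["m00"]>0: out.append((M["m10"]/M["m00"],M["m01"]/M["m00"],M["m00"],h))
    return out
E
python3 - <<'E'
import pickle,cv2,numpy as np
from h import *
d=pickle.load(open("c0.pkl","rb"))
for n in("side","scene"):
    c=d[n];H=hsv(c);h,s,v=H[...,0],H[...,1],H[...,2]
    pk=((h>165)|(h<6))&(s>70)&(v>90); gr=(h>60)&(h<95)&(s>80)&(v>25)
    wh=(s<60)&(v>130)
    for nm,m in(("pink",pk),("green",gr),("white",wh)):
        for u,w,a,hl in blobs(m,80):
            if a>2500: continue
            z=50 if nm=="white" else 6.5
            p=onz(c,u,w,z)
            e=np.array([onz(c,*q[0],z)[:2] for q in hl]);r=2*np.linalg.norm(e-p[:2],axis=1)
            print(n,nm,round(u),round(w),round(a),p.round(1)[:2],"diam",r.min().round(),np.median(r).round(),r.max().round())
a=d["side"]["img"][170:310,190:430];b=d["scene"]["img"][190:350,210:450]
x=cv2.resize(a,(800,467),interpolation=cv2.INTER_CUBIC);cv2.imwrite("pics/cs.png",x[:,:,::-1])
cv2.imwrite("pics/cc.png",cv2.resize(b,(800,533),interpolation=cv2.INTER_CUBIC)[:,:,::-1])
E
```

```text
side pink 412 243 141 [ 730.8 -180.4] diam 35.0 40.0 44.0
side pink 389 261 290 [ 645.2 -181.2] diam 46.0 53.0 57.0
side pink 260 289 350 [387.6 -40. ] diam 49.0 54.0 58.0
side pink 376 293 608 [ 554.4 -221. ] diam 61.0 70.0 75.0
side green 281 111 236 [942.5 540.9] diam 57.0 98.0 160.0
side green 309 284 318 [ 470.6 -103.3] diam 47.0 52.0 54.0
side white 91 23 291 [ 831.2 1780.2] diam 412.0 664.0 847.0
side white 240 170 176 [591.9 295.4] diam 49.0 61.0 82.0
side white 245 184 346 [564.5 236.3] diam 45.0 89.0 153.0
side white 211 190 234 [485.3 278.5] diam 66.0 93.0 176.0
side white 60 213 1767 [175.4 459.8] diam 113.0 159.0 235.0
side white 159 217 492 [335.7 273.6] diam 119.0 144.0 151.0
side white 244 228 380 [457.4 100.1] diam 55.0 66.0 74.0
side white 517 323 358 [ 655.5 -475.9] diam 25.0 76.0 86.0
side white 380 351 152 [ 428.1 -335.1] diam 23.0 28.0 34.0
scene pink 276 219 203 [ 557.6 -225.5] diam 44.0 58.0 69.0
scene pink 364 239 192 [387.2 -37.5] diam 46.0 48.0 51.0
scene pink 257 244 196 [ 643.2 -178. ] diam 45.0 48.0 50.0
scene pink 254 321 88 [757.5  17.1] diam 71.0 92.0 104.0
scene white 464 346 769 [385.9 346.9] diam 100.0 135.0 173.0
scene white 512 431 663 [429.8 541.2] diam 28.0 122.0 133.0
```

View pics/cs.png

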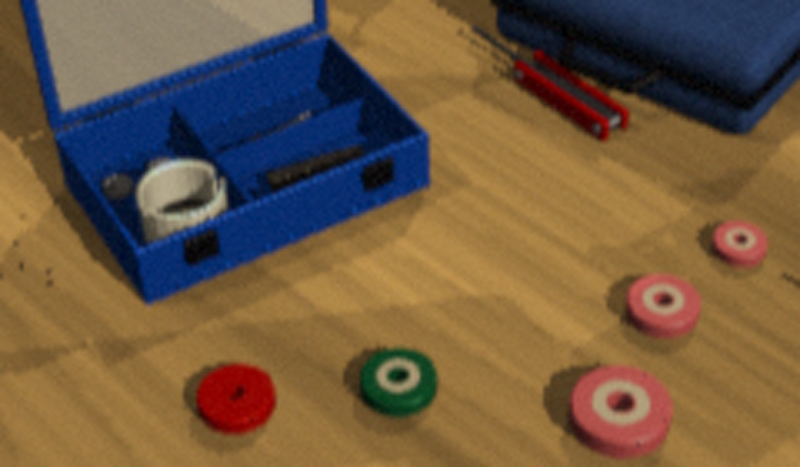

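View pics/cc.png

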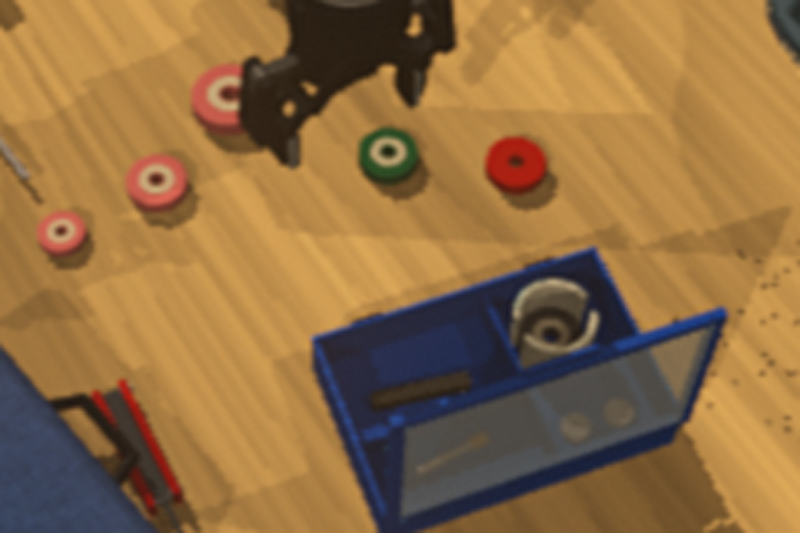

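The crops confirm the choice. The middle pink is the 50 mm one at side (389,261), and green is at (310,284). The tube is at scene (376,285) with the grey wheel inside. Next I'll use the wrist view for precision.

View pics/wrist0.png

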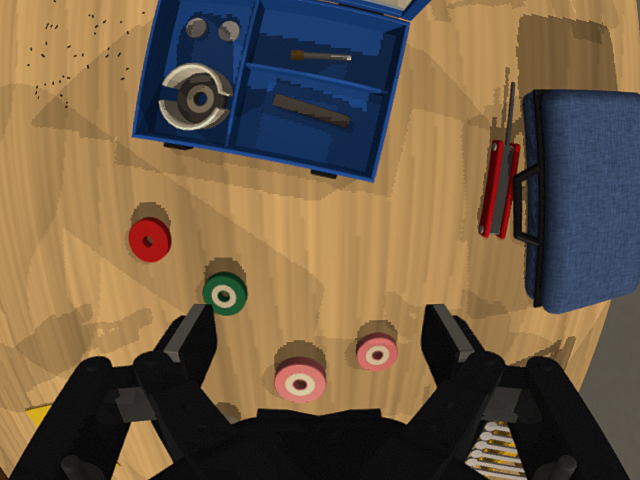

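The wrist view shows the tube rim at about (196,97), green at (224,295), middle pink at (377,353), and the case front edge running from (134,136) to (375,181).

```bash
cat >> h.py <<'E'
def wz(c,u,v,z):
    R=np.array(c["R"]);o=-R.T@np.array(c["t"])
    a=(np.asarray(u)-c["cx"])/c["fx"];b=(np.asarray(v)-c["cy"])/c["fy"];r=np.hypot(a,b)+1e-9
    k=np.sin(r)/r; d=np.stack([a*k,b*k,np.cos(r)],-1)@R
    return o+d*((z-o[2])/d[...,2])[...,None]
def circ(p):
    A=np.c_[2*p[:,:2],np.ones(len(p))];s=np.linalg.lstsq(A,(p[:,:2]**2).sum(1),rcond=None)[0]
    return s[0],s[1],2*np.sqrt(s[2]+s[0]**2+s[1]**2)
E
python3 - <<'E'
import pickle,cv2,numpy as np
from h import *
c=pickle.load(open("c0.pkl","rb"))["wrist"];H=hsv(c);h,s,v=H[...,0].astype(int),H[...,1],H[...,2]
for nm,m in (("green",(h>60)&(h<95)&(s>80)),("pink",((h>165)|(h<6))&(s>60)&(v>90))):
    for u,w,a,hl in blobs(m,300):
        if a>5000: continue
        q=wz(c,hl[:,0,0],hl[:,0,1],6.5); p=wz(c,u,w,6.5); print(nm,round(u),round(w),p.round(1)[:2],np.round(circ(q),1))
lab=(s<95)&(v>150)
for u,w,a,hl in blobs(lab,60):
    if a<6000 and 130<u<420 and w<420:
        for z in (13,50):
            q=wz(c,hl[:,0,0],hl[:,0,1],z);print("white",round(u),round(w),round(a),z,wz(c,u,w,z).round(1)[:2],np.round(circ(q),1))
# case rim
b=(h>105)&(h<125)&(s>150)&(v>50); b[:, 440:]=0
for e in blobs(b,3000):
    print("case", e[:3]); ap=cv2.approxPolyDP(e[3],6,True)[:,0]
    print(ap.tolist(), wz(c,ap[:,0],ap[:,1],50).round(1)[:,:2].tolist())
E
```

```text
green 225 293 [ 468.8 -101.8] [ 468.3 -102.3   51.6]
pink 494 189 [761.7  18.3] [661.   24.4 224.2]
pink 148 240 [384. -40.] [383.5 -40.6  50.5]
pink 377 353 [ 643.4 -180.2] [ 643.6 -180.7   52.1]
pink 301 381 [ 551.5 -223.1] [ 551.4 -224.3   68.4]
white 399 3 116 13 [651.7 204.1] [651.1 209.3  23.4]
white 399 3 116 50 [643.7 190.9] [643.2 195.6  21. ]
white 195 79 1184 13 [452.2 127.8] [447.7 105.8  75.3]
white 195 79 1184 50 [464.8 122.5] [460.7 102.8  67.5]
white 188 115 1154 13 [444.2  92.4] [446.6 110.4  66.9]
white 188 115 1154 50 [457.6  90.7] [459.7 106.8  60.1]
white 223 296 394 13 [ 468.9 -102. ] [ 468.7 -102.2   27. ]
white 223 296 394 50 [479.7 -83.7] [479.6 -83.9  24.2]
white 377 355 318 13 [ 642.3 -179. ] [ 642.4 -179.2   27. ]
white 377 355 318 50 [ 635.3 -152.8] [ 635.4 -153.    24.2]
white 300 384 502 13 [ 550.3 -223. ] [ 550.2 -223.5   36.3]
white 300 384 502 50 [ 552.7 -192.3] [ 552.7 -192.8   32.6]
case (272.2497027197976, 81.58572211680371, 39525.0)
[[409, 23], [373, 181], [132, 136], [159, 0], [316, 0]] [[652.4, 172.2], [621.6, 28.8], [399.3, 76.1], [427.4, 204.9], [571.5, 190.5]]
```

```bash
python3 -m handwheel '{"dp":[[-20.5,-21.1,20],[-20.5,-21.1,20],[-20.5,-21.1,20],[-20.5,-21.1,20],[-20.5,-21.1,20],[0,0,25],[0,0,25],[0,0,25],[0,0,0],[0,0,0]],"rotation":[[0,0,0],[0,0,0],[0,0,0],[0,0,0],[0,0,0],[0,0,0],[0,0,0],[0,0,0],[0,0,0],[0,0,0]],"hand":[1,1,1,1,1,1,1,1,1,1]}' 30
python3 - <<'E'
from plant import manip
from h import *
c=manip.capture("wrist");cv2.imwrite("pics/w1.png",c["img"][:,:,::-1])
H=hsv(c);h,s,v=H[...,0].astype(int),H[...,1],H[...,2]
for u,w,a,hl in blobs((h>60)&(h<95)&(s>80),300):
    print(u,w,a,wz(c,u,w,6.5).round(1),np.round(circ(wz(c,hl[:,0,0],hl[:,0,1],6.5)),1))
E
```

```text
time_s: 1.15
position: [469.2, -102.3, 56.3]
eef_rot: [[-0.0, 1.0, -0.001], [1.0, 0.0, 0.001], [0.001, -0.001, -1.0]]
contact_force: [1.2, -0.4, 0.6]
finger_gap: 85.1
finger_force: 0.0
319.28222865722864 265.38344594594594 6216.0 [ 469.1 -101.8    6.5] [ 469.  -103.    51.8]
```

```bash
python3 -m handwheel '{"dp":[[0,0,20],[0,0,20],[0,0,13],[0,0,0],[0,0,0],[0,0,0],[0,0,0],[0,0,0],[0,0,0],[0,0,0]],"rotation":[[0,0,0],[0,0,0],[0,0,0],[0,0,0],[0,0,0],[0,0,0],[0,0,0],[0,0,0],[0,0,0],[0,0,0]],"hand":[1,1,1,1,-1,-1,-1,-1,-1,-1]}' 30
python3 - <<'E'
from plant import manip
from h import *
c=manip.capture("side")
u,v=309,280
cv2.imwrite("pics/s1.png",cv2.resize(c["img"][210:310,240:380],(784,560),interpolation=cv2.INTER_CUBIC)[:,:,::-1])
E
```

```text
time_s: 2.2
position: [470.5, -102.9, 4.7]
eef_rot: [[-0.0, 1.0, 0.002], [1.0, 0.0, -0.001], [-0.001, 0.002, -1.0]]
contact_force: [-1.7, -0.1, 5.8]
finger_gap: 48.1
finger_force: 29.8
```

View pics/s1.png

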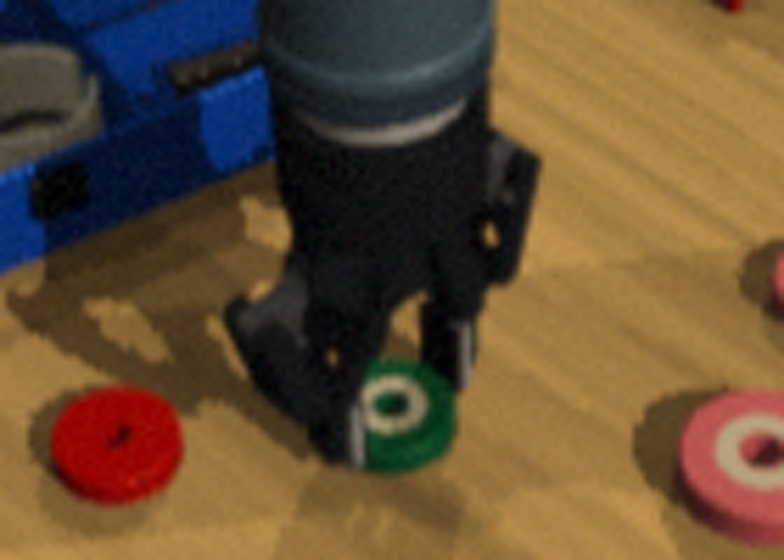

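The fingers hold the green wheel, but the tips reach the bench (5.8 N upward). I'll regrip about 5 mm higher so the wheel protrudes below them.

```bash
python3 -m handwheel '{"dp":[[0,0,0],[0,0,0],[0,0,-3],[0,0,-3],[0,0,0],[0,0,0],[0,0,0],[0,0,0],[0,0,0],[0,0,0]],"rotation":[[0,0,0],[0,0,0],[0,0,0],[0,0,0],[0,0,0],[0,0,0],[0,0,0],[0,0,0],[0,0,0],[0,0,0]],"hand":[0.5,0.5,0.5,0.5,0.5,-1,-1,-1,-1,-1]}' 40
python3 -m handwheel '{"dp":[[0,0,0],[0,0,-20],[0,0,-30],[0,0,-30],[0,0,-30],[0,0,0],[0,0,0]],"rotation":[[0,0,0],[0,0,0],[0,0,0],[0,0,0],[0,0,0],[0,0,0],[0,0,0]],"hand":[-1,-1,-1,-1,-1,-1,-1]}' 40
python3 - <<'E'
from plant import manip
from h import *
c=manip.capture("side");H=hsv(c);h,s,v=H[...,0].astype(int),H[...,1],H[...,2]
for u,w,a,hl in blobs((h>60)&(h<95)&(s>80)&(v>25),100): print(u,w,a)
cv2.imwrite("pics/s2.png",cv2.resize(c["img"][170:260,250:376],(784,560),interpolation=cv2.INTER_CUBIC)[:,:,::-1])
E
```

```text
time_s: 3.25
position: [473.5, -104.6, 13.0]
eef_rot: [[-0.0, 1.0, 0.007], [1.0, 0.0, -0.004], [-0.004, 0.007, -1.0]]
contact_force: [-0.9, 0.1, 25.4]
finger_gap: -0.1
finger_force: 12.4
time_s: 3.95
position: [469.9, -102.6, 119.8]
eef_rot: [[-0.0, 1.0, 0.001], [1.0, 0.0, -0.001], [-0.001, 0.001, -1.0]]
contact_force: [-0.4, -0.1, -0.4]
finger_gap: 0.1
finger_force: 0.0
309.3076115485564 284.01732283464565 317.5
```

View pics/s2.png

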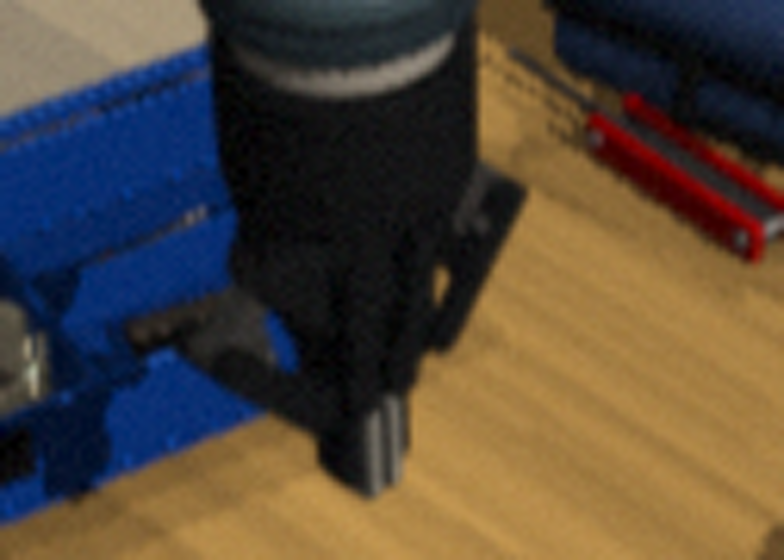

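The green wheel slipped out during the regrip: the shut fingers came to rest on top of it at TCP z=13. So the TCP matches the shut tips, and at a 50 mm gap the tips stand about 3.5 mm back. The wheel hasn't moved, still at (309,284). I'll regrasp it with TCP z≈1.5.

```bash
python3 -m handwheel '{"dp":[[0,0,0],[0,0,10],[0,0,20],[0,0,20],[0,0,20],[0,0,20],[0,0,20],[0,0,8],[0,0,0],[0,0,0]],"rotation":[[0,0,0],[0,0,0],[0,0,0],[0,0,0],[0,0,0],[0,0,0],[0,0,0],[0,0,0],[0,0,0],[0,0,0]],"hand":[1,1,1,1,1,1,1,1,1,-1]}' 40
python3 -m handwheel '{"dp":[[0,0,0],[0,0,0],[0,0,0],[0,0,0],[0,0,0],[0,0,0],[0,0,0]],"rotation":[[0,0,0],[0,0,0],[0,0,0],[0,0,0],[0,0,0],[0,0,0],[0,0,0]],"hand":[-1,-1,-1,-1,-1,-1,-1]}' 40
```

```text
time_s: 5.0
position: [469.5, -102.5, 1.3]
eef_rot: [[0.0, 1.0, -0.0], [1.0, -0.0, 0.0], [0.0, -0.0, -1.0]]
contact_force: [-0.1, 0.4, 0.2]
finger_gap: 72.8
finger_force: 0.0
time_s: 5.7
position: [470.5, -102.9, 2.6]
eef_rot: [[-0.0, 1.0, 0.002], [1.0, 0.0, -0.001], [-0.001, 0.002, -1.0]]
contact_force: [-1.5, 2.0, 6.0]
finger_gap: 48.0
finger_force: 40.4
```

```bash
python3 -m handwheel '{"dp":[[0,0,-15],[0,0,-30],[0,0,-35],[0,0,-35],[0,0,-15],[28,0,0],[28,-2,0],[28,-3,0],[28,-5,0],[0,0,0],[0,0,0],[0,0,0]],"rotation":[[0,0,0],[0,0,0],[0,0,0],[0,0,0],[0,0,0],[0,0,0],[0,0,0],[0,0,0],[0,0,0],[0,0,0],[0,0,0],[0,0,0]],"hand":[-1,-1,-1,-1,-1,-1,-1,-1,-1,-1,-1,-1]}' 40
python3 - <<'E'
from plant import manip
from h import *
import pickle
c=manip.capture("wrist");pickle.dump(c,open("c1.pkl","wb"));print(manip.sense()["position"])
print(-np.array(c["R"]).T@np.array(c["t"]))
img=c["img"]
cv2.imwrite("pics/w2.png",img[:,:,::-1])
E
```

```text
time_s: 6.9
position: [460.0, 8.9, 131.7]
eef_rot: [[0.0, 1.0, 0.001], [1.0, -0.0, -0.001], [-0.001, 0.001, -1.0]]
contact_force: [0.1, -0.2, -0.5]
finger_gap: 48.2
finger_force: 41.4
[459.9351383    8.67350735 131.6141439 ]
[459.39607221  84.76669739 274.07782511]
```

View pics/w2.png

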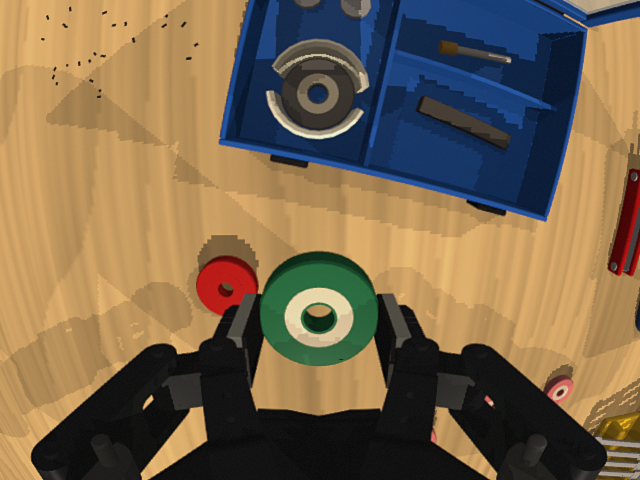

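The wrist view shows green held level at (319,308). The tube rim is centred near (317,90), with its slots along the case's y, and the case's front rim runs from (220,143) to (547,220).

```bash
python3 - <<'E'
import pickle
from h import *
c=pickle.load(open("c1.pkl","rb"));H=hsv(c);h,s,v=H[...,0].astype(int),H[...,1],H[...,2]
m=(s<90)&(v>110); m[:,:255]=0;m[:,375:]=0;m[:30]=0;m[150:]=0
P=[]
for u,w,a,hl in blobs(m,150): print("tube part",u,w,a)
n,l,st,_=cv2.connectedComponentsWithStats(m.astype(np.uint8))
k=np.isin(l,[i for i in range(1,n) if st[i,4]>150])
y,x=np.nonzero(k);hl=cv2.convexHull(np.c_[x,y].astype(np.int32))[:,0]
q=wz(c,hl[:,0],hl[:,1],50)
for _ in range(4):
    cx=circ(q);r=np.abs(np.hypot(q[:,0]-cx[0],q[:,1]-cx[1])-cx[2]/2);print(np.round(cx,1),len(q),r.max().round(1));q=q[r<max(1.2,1.5*np.median(r))]
lab=(s<95)&(v>150);lab[:270]=0
for u,w,a,hl in blobs(lab,500):
    if 300<u<340:
        for z in(141,146): print("label",z,wz(c,u,w,z).round(1))
f=wz(c,np.array([220,547,585]),np.array([143,220,30]),50);print(f.round(1))
e=(f[1]-f[0])[:2];L=np.hypot(*e);yc=-e/L;xc=np.array([-e[1],e[0]])/L
ctr=f[:2,:2].mean(0)+75*xc;print(L,xc,ctr,"tube",ctr-30*xc+62*yc)
E
```

```text
tube part 323.26185805542974 64.57260701171973 3313.5
tube part 318.52418001525547 94.88939740655987 1092.5
tube part 311.3831258644537 115.35811433840477 2892.0
[458.7 107.9  61.2] 39 0.4
[458.7 107.9  61.2] 39 0.4
[458.7 107.9  61.2] 39 0.4
[458.7 107.9  61.2] 39 0.4
label 141 [459.4   9.9 141. ]
label 146 [459.4  12.7 146. ]
[[399.4  76.1  50. ]
 [622.5  28.9  50. ]
 [650.3 171.5  50. ]]
228.04835392513738 [0.20722451 0.97829341] [526.48605232 125.88391564] tube [459.61512534 109.3830331 ]
```

```bash
python3 -m handwheel '{"dp":[[18,0,0],[25,-0.7,0],[25,0,0],[20,0,10],[10,0,15],[0,0,15],[0,0,15],[0,0,5],[0,0,0],[0,0,0]],"rotation":[[0,0,0],[0,0,0],[0,0,0],[0,0,0],[0,0,0],[0,0,0],[0,0,0],[0,0,0],[0,0,0],[0,0,0]],"hand":[-1,-1,-1,-1,-1,-1,-1,-1,-1,-1]}' 40
python3 - <<'E'
from plant import manip
from h import *
s=manip.sense();print(s["position"],s["contact_force"])
c=manip.capture("wrist");S=manip.capture("side");
w=cv2.resize(c["img"][160:340,210:430],(400,327));d=cv2.resize(S["img"][180:270,190:300],(400,327),interpolation=cv2.INTER_CUBIC)
cv2.imwrite("pics/p1.png",np.hstack([w,d])[:,:,::-1])
E
```

```text
time_s: 7.95
position: [459.4, 107.1, 71.8]
eef_rot: [[0.001, 1.0, 0.001], [1.0, -0.001, -0.0], [-0.0, 0.001, -1.0]]
contact_force: [-0.0, -0.7, -0.5]
finger_gap: 47.6
finger_force: 41.4
[459.42024794 107.05650415  71.79995406] [-0.0086536  -0.73366158 -0.50102666]
```

View pics/p1.png

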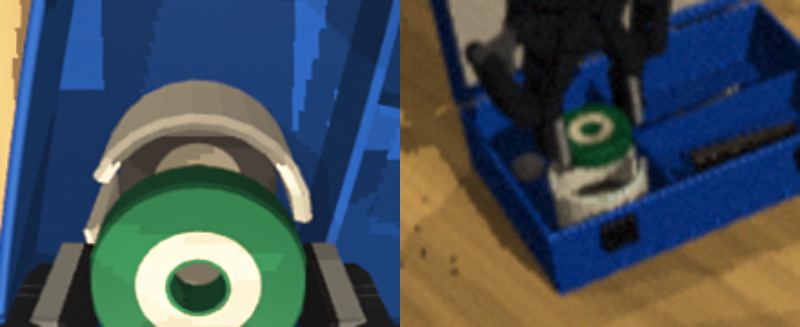

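The wheel hangs just above the tube and looks aligned in both views. I'll lower it into the mouth.

```bash
python3 -m handwheel '{"dp":[[0,0,8],[0,0,7],[0,0,4],[0,0,2],[0,0,2],[0,0,0.5],[0,0,0],[0,0,0]],"rotation":[[0,0,0],[0,0,0],[0,0,0],[0,0,0],[0,0,0],[0,0,0],[0,0,0],[0,0,0]],"hand":[-1,-1,-1,-1,-1,-1,-1,-1]}' 40
```

```text
time_s: 8.85
position: [459.0, 107.5, 48.0]
eef_rot: [[0.0, 1.0, 0.0], [1.0, -0.0, 0.0], [0.0, 0.0, -1.0]]
contact_force: [0.1, -0.6, -0.1]
finger_gap: 48.1
finger_force: 41.4
```

```bash
python3 -m handwheel '{"dp":[[0,0,0],[0,0,0],[0,0,0],[0,0,0],[0,0,0],[0,0,-20],[0,0,-25],[-20,0,-25],[-30,0,-10],[-30,0,0],[-18,0,0],[0,0,0]],"rotation":[[0,0,0],[0,0,0],[0,0,0],[0,0,0],[0,0,0],[0,0,0],[0,0,0],[0,0,0],[0,0,0],[0,0,0],[0,0,0],[0,0,0]],"hand":[0.4,0.4,0.4,0.4,0.4,0.4,0.4,0.4,0.4,0.4,0.4,0.4]}' 40
python3 - <<'E'
from plant import manip
from h import *
c=manip.capture("wrist");print(manip.sense()["position"])
H=hsv(c);h,s,v=H[...,0].astype(int),H[...,1],H[...,2]
for u,w,a,hl in blobs((h>60)&(h<95)&(s>80)&(v>25),300): print("green",u,w,a,*[np.round(circ(wz(c,hl[:,0,0],hl[:,0,1],z)),1) for z in(31,50)])
cv2.imwrite("pics/w3.png",c["img"][20:260,160:480][:,:,::-1])
E
```

```text
time_s: 10.05
position: [459.1, 7.7, 128.1]
eef_rot: [[0.003, 1.0, 0.001], [1.0, -0.003, -0.001], [-0.001, 0.001, -1.0]]
contact_force: [1.7, 1.0, -0.2]
finger_gap: 59.6
finger_force: 0.0
[458.87044686   8.81151034 127.88450201]
green 316.2851603935769 88.2354877647317 4556.5 [457.5 108.5  49.1] [457.6 106.5  45.2]
```

View pics/w3.png

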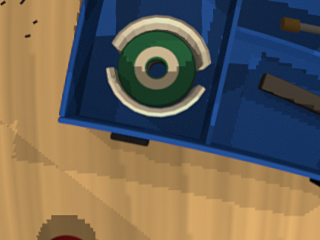

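Green lies flat in the tube: its top face measures 49 mm across, centred at (457.5,108.5). The tube rim is clean around it. Pink is next.

```bash
python3 -m handwheel '{"dp":[[-18,18,0],[-25,24,0],[-25,24,0],[-25,24,0],[-25,24,0],[-25,24,0],[-25,24,10],[-20,22,20],[0,0,20],[0,0,20],[0,0,0],[0,0,0]],"rotation":[[0,0,0],[0,0,0],[0,0,0],[0,0,0],[0,0,0],[0,0,0],[0,0,0],[0,0,0],[0,0,0],[0,0,0],[0,0,0],[0,0,0]],"hand":[0.6,0.6,0.6,0.6,0.6,0.6,0.6,0.6,0.6,0.6,0.6,0.6]}' 40
python3 - <<'E'
from plant import manip
from h import *
s_=manip.sense();print(s_["position"],s_["finger_gap"])
c=manip.capture("wrist");H=hsv(c);h,s,v=H[...,0].astype(int),H[...,1],H[...,2]
for u,w,a,hl in blobs(((h>165)|(h<6))&(s>60)&(v>90),300):
    print(u,w,a,wz(c,u,w,6.5).round(1),np.round(circ(wz(c,hl[:,0,0],hl[:,0,1],6.5)),1))
for u,w,a,hl in blobs((s<95)&(v>150),300):
    if abs(u-320)<40 and w<400: print("label",u,w,a,wz(c,u,w,13).round(1))
E
```

```text
time_s: 11.3
position: [642.7, -177.2, 57.4]
eef_rot: [[-0.001, 1.0, -0.001], [1.0, 0.001, 0.001], [0.001, -0.001, -1.0]]
contact_force: [0.7, 0.2, -0.3]
finger_gap: 68.2
finger_force: 0.0
[ 642.66270759 -177.22771357   57.35619585] 68.23971129173198
319.8213026166098 270.57406143344707 5860.0 [ 642.8 -180.2    6.5] [ 642.8 -181.4   50.9]
467.9855842648585 266.07421660252885 2728.5 [ 730.4 -178.3    6.5] [ 731.  -178.8   38.6]
159.43075056335584 319.3188594210435 3846.0 [ 540.6 -215.4    6.5] [ 543.9 -222.3   61.5]
label 319.75112457541536 272.73349857706785 1815.5 [ 642.7 -178.8   13. ]
```

```bash
python3 -m handwheel '{"dp":[[-2.3,0,14],[0,0,20],[0,0,16],[0,0,6],[0,0,0],[0,0,0],[0,0,0],[0,0,0],[0,0,0],[0,0,0],[0,0,0],[0,0,0]],"rotation":[[0,0,0],[0,0,0],[0,0,0],[0,0,0],[0,0,0],[0,0,0],[0,0,0],[0,0,0],[0,0,0],[0,0,0],[0,0,0],[0,0,0]],"hand":[0.6,0.6,0.6,0.6,0.6,-1,-1,-1,-1,-1,-1,-1]}' 40
```

```text
time_s: 12.55
position: [643.8, -181.2, 3.0]
eef_rot: [[-0.0, 1.0, 0.002], [1.0, 0.0, -0.001], [-0.001, 0.002, -1.0]]
contact_force: [0.2, 1.0, 5.3]
finger_gap: 47.6
finger_force: 41.7
```

```bash
python3 -m handwheel '{"dp":[[0,0,-15],[0,0,-30],[0,0,-30],[0,0,-30],[10,-10,-25],[25,-25,0],[25,-25,0],[25,-25,0],[28,-28,0],[28,-25,0],[28,-25,0],[20,-20,0]],"rotation":[[0,0,0],[0,0,0],[0,0,0],[0,0,0],[0,0,0],[0,0,0],[0,0,0],[0,0,0],[0,0,0],[0,0,0],[0,0,0],[0,0,0]],"hand":[-1,-1,-1,-1,-1,-1,-1,-1,-1,-1,-1,-1]}' 40
python3 -m handwheel '{"dp":[[0,0,0],[0,0,0]],"rotation":[[0,0,0],[0,0,0]],"hand":[-1,-1]}' 40
python3 - <<'E'
from plant import manip
from h import *
print(manip.sense()["position"])
c=manip.capture("wrist");H=hsv(c);h,s,v=H[...,0].astype(int),H[...,1],H[...,2]
for u,w,a,hl in blobs((s<95)&(v>150),300):
    if abs(u-320)<40 and 250<w<400: print("label",u,w,a,wz(c,u,w,142).round(1))
m=(s<90)&(v>110); m[:,:255]=0;m[:,375:]=0;m[:30]=0;m[150:]=0
n,l,st,_=cv2.connectedComponentsWithStats(m.astype(np.uint8));k=np.isin(l,[i for i in range(1,n) if st[i,4]>150])
y,x=np.nonzero(k);hl=cv2.convexHull(np.c_[x,y].astype(np.int32))[:,0];print("tube",np.round(circ(wz(c,hl[:,0],hl[:,1],50)),1))
E
```

```text
time_s: 13.75
position: [457.8, 9.8, 132.0]
eef_rot: [[-0.001, 1.0, -0.001], [1.0, 0.001, 0.0], [0.0, -0.001, -1.0]]
contact_force: [-0.6, -0.2, 0.1]
finger_gap: 47.9
finger_force: 41.3
time_s: 13.95
position: [460.0, 8.4, 132.5]
eef_rot: [[-0.001, 1.0, 0.001], [1.0, 0.001, -0.001], [-0.001, 0.001, -1.0]]
contact_force: [0.9, 0.1, -0.6]
finger_gap: 48.1
finger_force: 41.4
[459.96818342   8.39465052 132.52745546]
label 318.54931594018456 313.8399087920246 3143.0 [459.5  10.9 142. ]
tube [459.  107.7  61.1]
```

```bash
python3 -m handwheel '{"dp":[[18,0,0],[25,-0.7,0],[25,0,0],[19.6,0,10],[10,0,15],[0,0,15],[0,0,15],[0,0,5],[0,0,0],[0,0,0]],"rotation":[[0,0,0],[0,0,0],[0,0,0],[0,0,0],[0,0,0],[0,0,0],[0,0,0],[0,0,0],[0,0,0],[0,0,0]],"hand":[-1,-1,-1,-1,-1,-1,-1,-1,-1,-1]}' 40
python3 -m handwheel '{"dp":[[0,0,8],[0,0,7],[0,0,4],[0,0,2],[0,0,2],[0,0,1],[0,0,0],[0,0,0]],"rotation":[[0,0,0],[0,0,0],[0,0,0],[0,0,0],[0,0,0],[0,0,0],[0,0,0],[0,0,0]],"hand":[-1,-1,-1,-1,-1,-1,-1,-1]}' 40
```

```text
time_s: 15.0
position: [459.9, 105.4, 72.3]
eef_rot: [[0.001, 1.0, 0.001], [1.0, -0.001, -0.0], [-0.0, 0.001, -1.0]]
contact_force: [0.1, 0.3, -0.2]
finger_gap: 47.7
finger_force: 41.4
time_s: 15.8
position: [459.3, 105.8, 47.9]
eef_rot: [[-0.0, 1.0, 0.0], [1.0, 0.0, -0.0], [-0.0, 0.0, -1.0]]
contact_force: [0.6, 0.4, -1.6]
finger_gap: 47.6
finger_force: 41.4
```

```bash
python3 -m handwheel '{"dp":[[0.7,0,0],[0,0,0]],"rotation":[[0,0,0],[0,0,0]],"hand":[-1,-1]}' 40
python3 -m handwheel '{"dp":[[0,0,0],[0,0,0],[0,0,0],[0,0,0],[0,0,0],[0,0,-20],[0,0,-25],[-20,0,-25],[-30,0,-10],[-30,0,0],[-17,0,0],[0,0,0]],"rotation":[[0,0,0],[0,0,0],[0,0,0],[0,0,0],[0,0,0],[0,0,0],[0,0,0],[0,0,0],[0,0,0],[0,0,0],[0,0,0],[0,0,0]],"hand":[0.4,0.4,0.4,0.4,0.4,0.4,0.4,0.4,0.4,0.4,0.4,0.4]}' 40
python3 - <<'E'
from plant import manip
from h import *
import pickle
c=manip.capture("wrist");d=manip.capture("side");e=manip.capture("scene");pickle.dump((c,d,e),open("c2.pkl","wb"));print(manip.sense()["position"])
H=hsv(c);h,s,v=H[...,0].astype(int),H[...,1],H[...,2]
for u,w,a,hl in blobs(((h>165)|(h<6))&(s>60)&(v>60),300): print("pink",u,w,a,*[np.round(circ(wz(c,hl[:,0,0],hl[:,0,1],z)),1) for z in(44,50)])
for u,w,a,hl in blobs((s<95)&(v>110),100):
    if w<160 and 255<u<375: print("white",u,w,a,*[np.round(circ(wz(c,hl[:,0,0],hl[:,0,1],z)),1) for z in(44,)])
# lid, from the scene camera: blue hull
for n,k in(("side",d),("scene",e)):
    H=hsv(k);h,s,v=H[...,0].astype(int),H[...,1],H[...,2]
    for q in blobs((h>105)&(h<125)&(s>190)&(v>40),800): print(n,np.round(q[:3]),cv2.approxPolyDP(q[3],4,True)[:,0].tolist())
E
```

```text
time_s: 16.0
position: [459.2, 106.6, 47.9]
eef_rot: [[-0.0, 1.0, 0.0], [1.0, 0.0, 0.0], [0.0, 0.0, -1.0]]
contact_force: [0.1, 0.4, -0.7]
finger_gap: 48.2
finger_force: 41.4
time_s: 17.2
position: [459.4, 7.7, 128.1]
eef_rot: [[0.003, 1.0, 0.001], [1.0, -0.003, -0.001], [-0.001, 0.001, -1.0]]
contact_force: [0.1, 1.0, -0.7]
finger_gap: 59.5
finger_force: 0.0
[458.95382354   9.98023104 127.66447164]
pink 317.1594681160827 85.51078973761688 5151.5 [458.4 108.9  49.5] [458.4 108.2  48.2]
pink 628.8463431786216 231.3442334739803 1896.0 [731.6  28.   94.8] [724.3  29.4  92.2]
pink 226.52426831485184 284.57195661394894 2750.5 [395.5 -21.3  44.9] [397.2 -18.5  43.7]
pink 562.9647435897435 387.3247863247863 468.0 [ 689.8 -139.7   38.4] [ 683.7 -133.8   37.4]
white 324.1068530207394 61.12949604248071 3327.0 [459.2 112.6  56.8]
white 317.0523140925637 84.92438897555901 1602.5 [458.3 109.1  27.5]
white 311.7367267824035 112.92617562784426 2966.5 [458.3 107.   59.6]
side [ 261.  220. 4866.] [[317, 211], [316, 225], [234, 259], [211, 226], [207, 210], [293, 187]]
side [ 610.  330. 2119.] [[577, 309], [612, 302], [639, 347], [639, 356], [608, 358]]
```

Pink is flat on top of the stack: its top face reads 49.5 mm across at z=44, centred at (458.4,108.9). Now I'll work out the lid angle.

```bash
python3 - <<'E'
import pickle
from h import *
d=pickle.load(open("c0.pkl","rb"));c2=pickle.load(open("c2.pkl","rb"))
xc=np.array([.2072,.9783,0]);yc=np.array([-.9783,.2072,0]);hm=np.array([526.5,125.9,0])+75*xc+[0,0,50.5]
def pr(c,X):
    p=np.array(c["R"])@X+np.array(c["t"]);return np.array([c["fx"]*p[0]/p[2]+c["cx"],c["fy"]*p[1]/p[2]+c["cy"]])
for t in np.arange(1.4,1.95,.1):
    P=[hm+s*115*yc+150*(-xc*np.cos(t)+np.array([0,0,np.sin(t)])) for s in(1,-1)]
    print(t.round(2),[pr(d[n],p).round().tolist() for n in("side","scene") for p in P])
print("seen side (194,157),(283,136) scene (427,284),(328,314)",hm)
# rough current check: blue pixels up there in the newest views vs first
for n,k in(("side",c2[1]),("scene",c2[2])):
    for nm,x in(("0",d[n]),("2",k)):
        H=hsv(x);h,s,v=H[...,0].astype(int),H[...,1],H[...,2];b=(h>105)&(h<125)&(s>120)&(v>40)
        b=b[120:215,185:300] if n=="side" else b[260:360,300:440]
        y,xx=np.nonzero(b);q=np.argsort(xx)
        o=(185,120) if n=="side" else (300,260)
        hl=cv2.approxPolyDP(cv2.convexHull(np.c_[xx+o[0],y+o[1]].astype(np.int32)),3,True)[:,0].tolist();print(n,nm,hl)
E
```

```text
1.4 [[196.0, 163.0], [288.0, 133.0], [422.0, 273.0], [323.0, 306.0]]
1.5 [[193.0, 159.0], [285.0, 129.0], [425.0, 278.0], [325.0, 312.0]]
1.6 [[191.0, 155.0], [282.0, 127.0], [429.0, 284.0], [328.0, 318.0]]
1.7 [[188.0, 153.0], [279.0, 125.0], [432.0, 290.0], [330.0, 325.0]]
1.8 [[186.0, 151.0], [276.0, 123.0], [435.0, 296.0], [333.0, 332.0]]
1.9 [[184.0, 150.0], [274.0, 122.0], [438.0, 303.0], [336.0, 339.0]]
seen side (194,157),(283,136) scene (427,284),(328,314) [542.04   199.2725  50.5   ]
side 0 [[299, 214], [208, 214], [193, 156], [233, 140], [275, 131], [299, 192]]
side 2 [[299, 214], [208, 214], [194, 157], [233, 140], [284, 127], [299, 192]]
scene 0 [[427, 284], [409, 322], [348, 343], [323, 343], [305, 292], [387, 265]]
scene 2 [[426, 283], [409, 322], [345, 344], [323, 344], [305, 292], [387, 265]]
```

The lid angle is about 1.55 rad and hasn't changed. I'll go over it to the far side with the fingers shut.

```bash
python3 -m handwheel '{"dp":[[10,4,-20],[20,8,-35],[20,8,-35],[20,8,-35],[20,8,-30],[20,8,0],[20,8,0],[20,8,0],[25,9,0],[25,9,0],[25,9,0],[10,5,0]],"rotation":[[0,0,0],[0,0,0],[0,0,0],[0,0,0],[0,0,0],[0,0,0],[0,0,0],[0,0,0],[0,0,0],[0,0,0],[0,0,0],[0,0,0]],"hand":[-1,-1,-1,-1,-1,-1,-1,-1,-1,-1,-1,-1]}' 40
python3 -m handwheel '{"dp":[[0,0,0],[0,0,20],[0,0,30],[0,0,30],[0,0,30],[0,0,10],[0,0,0],[0,0,0]],"rotation":[[0,0,0],[0,0,0],[0,0,0],[0,0,0],[0,0,0],[0,0,0],[0,0,0],[0,0,0]],"hand":[-1,-1,-1,-1,-1,-1,-1,-1]}' 40
```

```text
time_s: 18.55
position: [550.6, 247.6, 282.2]
eef_rot: [[-0.003, 1.0, -0.001], [1.0, 0.003, 0.0], [0.0, -0.001, -1.0]]
contact_force: [-0.6, 0.3, 0.6]
finger_gap: 0.5
finger_force: 0.0
time_s: 19.35
position: [551.9, 244.4, 164.3]
eef_rot: [[0.0, 1.0, 0.002], [1.0, -0.0, 0.0], [0.0, 0.002, -1.0]]
contact_force: [0.8, 0.3, -0.1]
finger_gap: -0.1
finger_force: 0.0
```

```bash
python3 -m handwheel '{"dp":[[-12.7,-2.7,1.8],[-12.7,-2.7,1.8],[-14,-3,0.2],[-14,-3,1.5],[-13.6,-2.9,3.3],[-13,-2.7,5.7],[-12.2,-2.6,7],[-11.3,-2.4,8.8],[-10.2,-2.2,10],[-8.7,-1.8,11.6],[0,0,0]],"rotation":[[0,0,0],[0,0,0],[0,0,0],[0,0,0],[0,0,0],[0,0,0],[0,0,0],[0,0,0],[0,0,0],[0,0,0],[0,0,0]],"hand":[-1,-1,-1,-1,-1,-1,-1,-1,-1,-1,-1]}' 40
```

```text
time_s: 20.45
position: [523.2, 121.0, 108.5]
eef_rot: [[0.001, 1.0, -0.005], [1.0, -0.001, -0.0], [-0.0, -0.005, -1.0]]
contact_force: [0.6, 0.2, 0.0]
finger_gap: -0.3
finger_force: 0.0
```

```bash
python3 -m handwheel '{"dp":[[-7.2,-1.5,12.4],[-5.4,-1.1,13.3],[-3.7,-0.8,10],[-2,-0.4,6],[0,0,4],[0,0,3],[0,0,2],[0,0,1],[0,0,0]],"rotation":[[0,0,0],[0,0,0],[0,0,0],[0,0,0],[0,0,0],[0,0,0],[0,0,0],[0,0,0],[0,0,0]],"hand":[-1,-1,-1,-1,-1,-1,-1,-1,-1]}' 40
```

```text
time_s: 21.35
position: [521.5, 104.0, 59.5]
eef_rot: [[-0.0, 1.0, 0.0], [1.0, 0.0, 0.0], [0.0, 0.0, -1.0]]
contact_force: [0.1, 0.1, -0.9]
finger_gap: 0.0
finger_force: 0.0
```

```bash
python3 -m handwheel '{"dp":[[0,0,1],[0,0,1],[0,0,0]],"rotation":[[0,0,0],[0,0,0],[0,0,0]],"hand":[-1,-1,-1]}' 40
```

```text
time_s: 21.65
position: [521.7, 103.9, 58.5]
eef_rot: [[-0.0, 1.0, 0.001], [1.0, 0.0, -0.0], [-0.0, 0.001, -1.0]]
contact_force: [-2.8, 0.8, 8.7]
finger_gap: 0.3
finger_force: 4.3
```

Contact is firm (8.7 N) at z=58.5, which is the shut height. I'll press once more, lift off, and check with numbers.

```bash
python3 -m handwheel '{"dp":[[0,0,1],[0,0,0],[0,0,-15],[0,0,-30],[-10,0,-40],[-30,0,-40],[-30,0,-20],[-30,0,0],[0,0,0],[0,0,0]],"rotation":[[0,0,0],[0,0,0],[0,0,0],[0,0,0],[0,0,0],[0,0,0],[0,0,0],[0,0,0],[0,0,0],[0,0,0]],"hand":[-1,-1,-1,-1,-1,-1,-1,-1,-1,-1]}' 40
python3 - <<'E'
from plant import manip
from h import *
c=manip.capture("wrist");d=manip.capture("side");print(manip.sense()["contact_force"])
H=hsv(c);h,s,v=H[...,0].astype(int),H[...,1],H[...,2]
for e in blobs((h>105)&(h<125)&(s>150)&(v>50),3000):
    ap=cv2.approxPolyDP(e[3],5,True)[:,0]; print(ap.tolist(),wz(c,ap[:,0],ap[:,1],58).round().tolist())
H=hsv(d);h,s,v=H[...,0].astype(int),H[...,1],H[...,2]
for q in blobs((h>105)&(h<125)&(s>150)&(v>40),400): print("side",np.round(q[:3]),cv2.approxPolyDP(q[3],3,True)[:,0].tolist())
xc=np.array([.2072,.9783,0]);yc=np.array([-.9783,.2072,0]);hm=np.array([542.,199.3,50.5])
for t in (0,.1):
  for s in(1,-1):
    p=np.array(d["R"])@(hm+s*115*yc+150*(-xc*np.cos(t)+np.array([0,0,np.sin(t)]))+[0,0,8])+np.array(d["t"]);print(t,s,d["fx"]*p[0]/p[2]+d["cx"],d["fy"]*p[1]/p[2]+d["cy"])
y,x=np.nonzero(((h>105)&(h<125)&(s>120)&(v>40))[150:280,190:330])
for col in(210,235,250,290,315):
    r=y[x+190==col];print(col,r.min()+150 if len(r) else None,r.max()+150 if len(r) else None)
E
```

```text
time_s: 22.65
position: [521.1, 3.6, 201.3]
eef_rot: [[0.002, 1.0, -0.0], [1.0, -0.002, 0.0], [0.0, -0.0, -1.0]]
contact_force: [0.7, -0.2, -0.2]
finger_gap: -0.0
finger_force: 0.0
[0.14888435 0.32990258 0.65128569]
[[481, 23], [443, 193], [329, 180], [167, 137], [195, 0], [418, 0]] [[652.0, 173.0, 58.0], [621.0, 29.0, 58.0], [529.0, 38.0, 58.0], [399.0, 76.0, 58.0], [423.0, 188.0, 58.0], [598.0, 185.0, 58.0]]
side [ 261.  219. 5274.] [[317, 207], [316, 225], [234, 260], [210, 225], [206, 209], [231, 198], [292, 183]]
side [ 610.  330. 2174.] [[577, 308], [587, 303], [612, 302], [639, 347], [639, 356], [608, 359]]
0 1 228.71490518069066 242.32917696671925
0 -1 317.0636359367178 206.36478123482078
0.1 1 227.53454378389492 237.1718206156199
0.1 -1 316.7768483456925 201.31390780804458
210 None None
235 None None
250 None None
290 None None
315 None None
```

The lid's free corner sits at side (317,207). That matches the shut prediction (317,206) and not 0.1 rad open (317,201). I'm handing in.

```bash
python3 -c "
from plant import manip
print(manip.close_job())"
```

```text
the job is handed in; nothing more can be done
None
```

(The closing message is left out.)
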